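# Snap the new filter into the coffee machine's water tank

### The job

The coffee machine's water tank, standing on the worktop, needs its new filter. Lift the tank's lid by its tab all the way back until it rests on its stop; then take the white filter cartridge by its blue grip, set it upright over the stud on the tank's floor and press it straight down until it clicks, and keep pressing so that the orange seal under it stays firmly squeezed. Finish like that, with the gripper still holding the cartridge and pressing it down; leave the lid open and the canister, jar and mug where they stand.

Things in the scene. Friction and masses are not known exactly. Their poses are not given: they have to be found in the camera images.
- tank: clear plastic water tank with a dark foot, dark rim and dark lid, fixed to the worktop. 130 mm along its x, 176 mm along its y, rim 122 mm high, walls 3 mm; inner floor 10 mm above the worktop. Origin: centre of its underside; x points to its hinge side (roughly to the robot's left), -x to the side with the lid's tab, z up
- tank_lid (a joint): the tank's lid, hinged about the tank's y axis along the rim at +x (left). 0 = shut, grows as it is lifted, 1.745 rad = on its stop, leaning 10 degrees past upright. It weighs 0.14 kg and swings freely: let go before upright it falls shut, past upright it falls back onto its stop
- lid_tab (a point): grip point on the dark tab at the middle of the lid edge away from the hinge; moves with the lid, 154 mm from the hinge line. The tab sticks out 36 mm beyond the 6 mm thick lid, is 20 mm wide (along the hinge) and 8 mm thick; this point lies 26 mm out from the lid's edge. Pinched by its two sides (fingers closing along the tank's y) the tab pivots between the fingers as the lid turns
- lid_hinge (a point): middle of the lid's hinge line, 61 mm from the tank's centre along its x, 124 mm above the worktop; fixed to the tank, axes as the tank's
- stud_tip (a point): top centre of the pale grey upright stud on the tank's inner floor: 16 mm across, 36 mm tall, 15 mm from the tank's centre along its -x, 76 mm from the hinge line; axes as the tank's. Four dark sprung lugs stick out of it by 4 to 5 mm, 8 mm below the tip. Round its foot lies an orange sealing ring, 53 mm across, free top 8 mm above the inner floor
- seal (a joint): squeeze of the orange ring under the cartridge: 0 = free, 0.004 m = full, about 3 N per mm. Cartridge pushed down: its underside 18 mm above the inner floor it meets the lugs, hardest at 16 mm (10 to 14 N), light from 14 mm, drawn down (up to 10 N) as it clicks between 12 and 8 mm, where it meets the seal; full squeeze near 4 mm. Clicked on but not pressed, the squeeze is under 1 mm
- cartridge: white filter cartridge, 52 mm across, 74 mm tall, with a blue band; on top a blue upright grip 14 mm thick (its y), 36 mm long (its x), 24 mm tall; 98 mm in all, 0.13 kg, standing upright. Origin: centre of its underside; z up. Its underside has a round socket for the stud (any angle about z will do): a funnel 40 mm wide narrowing to a 19 mm lip, 14 to 17 mm up, then a wider groove
- cartridge_grip (a point): grip point in the blue grip, on the cartridge's axis, 95 mm above its underside (3 mm below the top, 21 mm above the shoulder); axes as the cartridge's
- canister: grey coffee canister with a wooden lid, 70 mm across, 85 mm tall; stands by, leave alone. Origin: centre of its underside
- jar: small jar with a black lid, 65 mm across, 94 mm tall; stands by, leave alone. Origin: centre of its underside
- mug: brushed steel beaker, 74 mm across, 96 mm tall; stands by, leave alone. Origin: centre of its underside

How it is judged:
By the outcome, as a careful person would: the job done as asked, in the order asked, and still so for the second after the job is handed in, while the arm keeps its last pose, push and grip.
It also fails if it takes over 56 s, if anything falls off the work surface, if the arm or the gripper's body presses on something with over 40 N, if the wrist force passes 120 N, or if a joint passes its speed limit or range.

### The arm

A 6-joint arm with a two-finger parallel gripper is mounted at the origin on a cart in front of the work surface, level with it; the furniture and walls round the work are solid. World frame = base frame: x ahead of the robot, y to its left, z up, the work surface at z = 0. Lengths are in mm, angles in rad, forces in N, time in s.
With the tool pointing down it reaches from about 275 to 750 mm from the base axis. Payload 10.2 kg.
Tool frame: the origin (TCP) lies at the centre of the arm's flange, where the gripper is bolted on; the fingertips stand 173 mm ahead of it and the grasp point (between the pads) lies 155 mm ahead of it; z points along the fingers, y is the line along which they close (so a half turn about z gives the same grasp; the last joint's range is limited). The gripper opens to 85 mm and grips with 20 to 120 N. Pads are 22 mm wide; open, the fingers measure 114 mm over their backs; the gripper's body (76 mm by 85 mm) begins 54 mm behind the grasp point. The pads swing forward as they close: fully open they stand 13 mm farther back than shut.
Start: joints at [1.086, 0.313, 1.498, -0, 1.331, -0.223], TCP at [135.894, 507.115, 404.694] pointing down, gripper open.
Joint ranges: [-2.94, 2.94], [-0.97, 2.17], [0.19, 2.56], [-1.23, 4.37], [0.02, 3.11], [-2.88, 2.88]. Speed limits (rad/s): [2.39, 2.39, 3.01, 3.14, 3.14, 3.14].

### API

Orientations are given as a unit quaternion [w, x, y, z].
In Python, from rig import status, capture, camera_info, ticket gives the robot as it stands.
- The arm moves only by the shell command python3 -m crank 'ROWS' [FORCE]. ROWS is JSON, a list of rows, each a list of 7 numbers: the shift along the tool's x, y, z as a fraction of full scale, then the turn, a rotation vector about the tool's x, y, z as a fraction of full scale, then the closure, from 0 (fully open) to 1 (shut). A call has 1 to 12 rows; each row is the pose to reach, as a shift and turn from the pose commanded when the call began, along the tool's axes at that moment; what a row does not reach only later rows make up. Full scale, the value 1, is 0.1 m for a shift and 45 degrees for a turn. A row lasts 1/10 s, in which the tool goes at most 50 mm and 8.59 degrees, less where a joint would pass 70% of its speed; a pose out of reach is approached as far as the arm can. A call with a number of a shift or a turn outside -1 to 1 is refused whole. A call with a gripper value outside its range is refused whole. The fingers move at their own pace and stop on an object; FORCE is the grip in N (left out, the last holds). Time passes only in rows, so rows that repeat a pose let the fingers close. It gives the time, the measured TCP pose, the force, the opening and the grip force at its end, in the units of the state.
- status.sense(): the state, without advancing time (a new reading comes with each control period).
- capture(name): name is "side" or "top" or "wrist"; returns (picture, depth): 480x640x3 uint8, red, green, blue; 480x640 float32, mm along the optical axis (not along the pixel's ray), 0 where there is no reading.
- camera_info(name): a dict with "K" (3x3 intrinsics, pixels), "camera_from_world" (4x4, takes a point from world to camera coordinates). Camera axes: x right, y up, looking along -z (the intrinsics and any distortion apply to the point x, -y, -z); pixel columns grow to the right and rows downward; lengths in mm; the calibration is good to about 2 mm. A picture is of the moment at which its call begins: read the wrist's pose just before it. camera_info takes no time and is no camera call; for the wrist camera it gives the pose at the moment of the call.
- ticket.finish_job(): hands the job in; it is judged then, once.
The state is a dict: "time_s": time; "joints": joint angles; "dq": joint speeds; "tau": joint torques, N m; "eef_pos": TCP position; "ee_rot": TCP orientation; "force": force on the tool from outside, world axes, zero at the start; "wrist_torque": the same for the moment, N m; "grip_width": opening from 0.0 (shut) to 1.0 (fully open); "grip_force": force on a finger pad.
Only numpy, scipy, OpenCV 4.12 (cv2) and the standard library are available. Lean on these libraries where they do the work, as an engineer would, in place of code of your own. Each camera call takes 0.05 s, during which the arm holds its last target. There are 200 camera calls.

## Working session

There is one attempt and no reset: what is moved stays moved. The work goes in short steps, Python scripts to look and compute and a shell command to move; the robot and the scene stay as the last step left them, time stands still between calls to the robot, and variables do not carry over. Pictures are saved under pics/ and viewed, at most 10 in all, crops included, and the job is handed in when it is done.

```bash
ls; mkdir -p pics; python3 - <<'E'
from rig import status,capture,camera_info
import cv2,numpy as np
print(status.sense())
for n in("side","top"):
    p,d=capture(n); cv2.imwrite(f"pics/{n}0.png",p[:,:,::-1]); np.save(f"{n}0.npy",d); i=camera_info(n); print(n,i)
E
```

```text
pics
{'time_s': 0.0, 'joints': array([ 1.08557462e+00,  3.13450316e-01,  1.49843251e+00,  2.85439616e-05,
        1.33100668e+00, -2.23417221e-01]), 'dq': array([-4.86626560e-04, -1.12755996e-03,  1.12033537e-03, -2.35019210e-05,
        1.39458110e-03,  2.99413264e-04]), 'tau': array([ 1.77374888e-03, -4.12261069e+01, -2.59750199e+01, -8.67402218e-05,
        4.07206608e-03,  1.83318218e-05]), 'eef_pos': array([135.8830716 , 507.07181798, 404.13649417]), 'ee_rot': array([-2.37973371e-04,  1.30532063e-01,  9.91443876e-01, -6.03338779e-04]), 'force': array([ 0.21896366, -0.95273942,  0.33633732]), 'wrist_torque': array([-0.04139505,  0.01188544,  0.04903215]), 'grip_force': 0.0, 'grip_width': 0.9984663111631149}
side {'K': array([[590.64380238,   0.        , 322.06819522],
       [  0.        , 590.64380238, 241.38384394],
       [  0.        ,   0.        ,   1.        ]]), 'camera_from_world': array([[ 5.31761361e-01, -8.46808897e-01, -1.20227664e-02,
        -2.54633005e+02],
       [ 7.58511333e-01,  4.69903846e-01,  4.51498542e-01,
        -4.20994080e+02],
       [-3.76683438e-01, -2.49208884e-01,  8.92190854e-01,
        -1.21521797e+03],
       [ 0.00000000e+00,  0.00000000e+00,  0.00000000e+00,
         1.00000000e+00]])}
top {'K': array([[433.10862942,   0.        , 329.57164065],
       [  0.        , 433.10862942, 238.88490329],
       [  0.        ,   0.        ,   1.        ]]), 'camera_from_world': array([[ 1.25441542e-02, -9.99754199e-01,  1.82807522e-02,
        -1.75218677e+00],
       [ 9.84011334e-01,  1.55908326e-02,  1.77422152e-01,
        -5.01766854e+02],
       [-1.77663554e-01,  1.57628565e-02,  9.83965037e-01,
        -1.00160731e+03],
       [ 0.00000000e+00,  0.00000000e+00,  0.00000000e+00,
         1.00000000e+00]])}
```

View pics/side0.png

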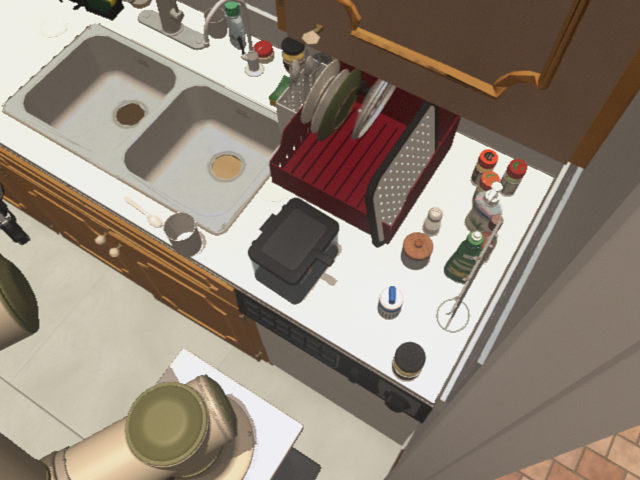

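View pics/top0.png

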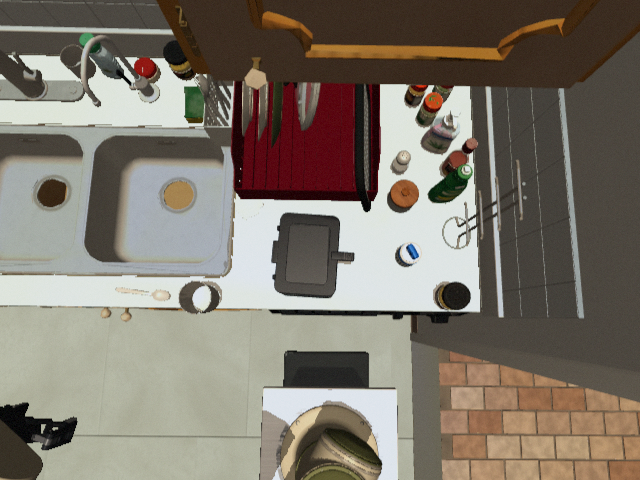

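The lid (top view, centre about 307,255) has its tab at about (345,257). The cartridge's blue grip is at (412,252), with the jar at (453,295), canister at (404,193) and mug at (205,297). Next I'll measure them from depth.

```bash
cat > h.py <<'E'
import numpy as np,cv2
from rig import status,capture,camera_info
def cloud(n,d,i=None):
    i=i or camera_info(n);K=i["K"];T=np.linalg.inv(i["camera_from_world"])
    v,u=np.mgrid[:480,:640]
    c=np.stack([(u-K[0,2])/K[0,0]*d,-(v-K[1,2])/K[1,1]*d,-d,np.ones_like(d)],-1)
    w=(c@T.T)[...,:3]; w[d<=0]=np.nan
    return w
def box(p): 
    r=cv2.minAreaRect(p[:,:2].astype(np.float32)); return r
E
python3 - <<'E'
from h import *
for n,(u0,u1,v0,v1),(bu0,bu1,bv0,bv1) in(("top",(265,360,205,302),(390,430,235,270)),("side",(240,345,195,305),(375,408,280,315))):
    d=np.load(n+"0.npy"); w=cloud(n,d); im=cv2.imread(f"pics/{n}0.png")
    l=w[v0:v1,u0:u1].reshape(-1,3); print(n,"table z",np.nanmedian(w[v0:v0+5,u0:u0+5,2]))
    h=l[(l[:,2]>112)]; print("lid pts",len(h),"z pct",np.percentile(h[:,2],[5,50,95]),box(h), h[:,:2].min(0),h[:,:2].max(0))
    # body vs tab by erosion along y
    for y in range(int(h[:,1].min()),int(h[:,1].max()),8):
        s=h[(h[:,1]>=y)&(h[:,1]<y+8)]
        if len(s):print(y,len(s),s[:,0].min().round(),s[:,0].max().round(),np.median(s[:,2]).round(1))
    c=w[bv0:bv1,bu0:bu1].reshape(-1,3); b=im[bv0:bv1,bu0:bu1].reshape(-1,3).astype(int)
    g=c[(c[:,2]>86)]; print("grip",len(g),g.mean(0),box(g))
    g=c[(c[:,2]>66)&(c[:,2]<80)]; print("shoulder",len(g),g.mean(0),box(g))
    g=c[(c[:,2]>10)]; print("cart all",len(g),box(g))
    if n=="top":
        cv2.imwrite("pics/top_c.png",cv2.resize(im[200:310,260:440],(800,489),interpolation=cv2.INTER_CUBIC))
E
```

```text
top table z 2.508317739955146
lid pts 5164 z pct [129.60536686 132.60942798 135.58080301] ((453.4423522949219, 43.92533493041992), (179.31777954101562, 180.60997009277344), 86.94898223876953) [362.39311276 -45.29788282] [546.5415048  134.43510761]
-45 28 440.0 458.0 133.9
-37 36 439.0 457.0 132.7
-29 31 440.0 460.0 133.1
-21 45 440.0 528.0 133.2
-13 203 376.0 536.0 132.1
-5 281 365.0 540.0 132.4
3 297 363.0 540.0 132.2
11 289 363.0 541.0 133.1
19 299 363.0 541.0 132.9
27 294 362.0 543.0 132.9
35 293 363.0 542.0 132.9
43 301 364.0 542.0 133.0
51 293 364.0 542.0 132.7
59 297 364.0 544.0 132.8
67 298 365.0 544.0 132.9
75 299 366.0 543.0 132.9
83 293 366.0 544.0 133.2
91 301 366.0 547.0 132.9
99 293 366.0 546.0 132.3
107 288 368.0 544.0 131.8
115 241 370.0 537.0 131.9
123 131 376.0 516.0 131.4
131 26 401.0 482.0 131.4
grip 114 [ 467.59965882 -183.35919465   98.0170469 ] ((468.5942687988281, -184.35177612304688), (35.839168548583984, 16.170541763305664), 26.592920303344727)
shoulder 270 [ 466.27993921 -181.20616692   74.8007716 ] ((467.89215087890625, -183.79644775390625), (51.20128250122
[... 704 characters left out ...]
8 362.0 543.0 129.9
56 278 363.0 542.0 129.6
64 277 363.0 544.0 130.0
72 272 364.0 544.0 130.0
80 265 364.0 545.0 129.7
88 273 365.0 544.0 129.8
96 256 365.0 546.0 129.3
104 264 365.0 541.0 129.1
112 225 367.0 539.0 129.2
120 118 374.0 513.0 128.7
128 40 401.0 482.0 128.3
grip 119 [ 466.12182474 -186.3114102    95.86350867] ((467.09124755859375, -186.33615112304688), (36.54098129272461, 15.458486557006836), 28.711225509643555)
shoulder 303 [ 463.64907916 -187.29910688   72.53545024] ((467.17572021484375, -186.4495086669922), (50.034461975097656, 50.09877014160156), 29.0159969329834)
cart all 608 ((466.3898620605469, -186.46775817871094), (51.84305953979492, 51.58935546875), 56.3984260559082)
```

View pics/top_c.png

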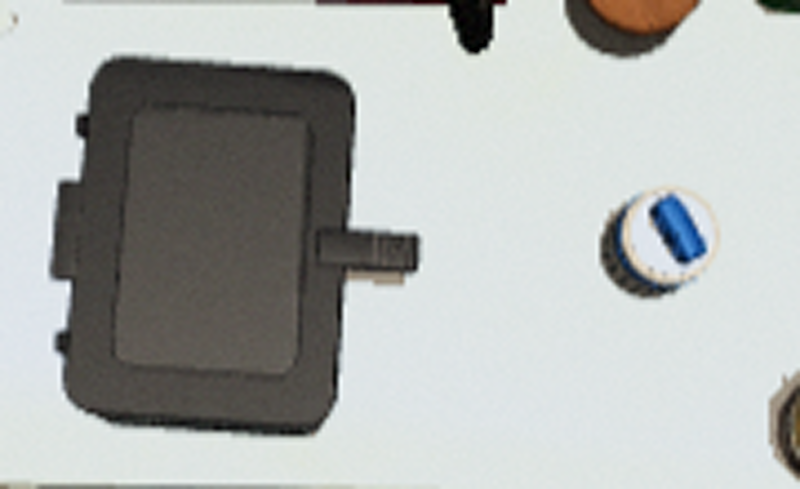

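The lid's tab tip is near (448, -46, 127) and the tank is yawed about 2.7° from world y. The grip is at about (467.5, -185), its long axis at about 27°. I'm moving above the tab.

```bash
for i in 1 2 3 4; do python3 -m crank '[[-1,-1,0,0,0,0,0],[-1,-1,0,0,0,0,0],[-1,-1,0,0,0,0,0],[-1,-1,0,0,0,0,0]]' 40 | tail -c 300; done
python3 -m crank '[[-0.42,-0.44,0,0,0,0.863,0],[-0.42,-0.44,0,0,0,0.863,0],[-0.42,-0.44,0,0,0,0.863,0],[-0.42,-0.44,0,0,0,0.863,0],[-0.42,-0.44,0,0,0,0.863,0]]'
python3 -m crank '[[0,0,0,0,0,0.863,0],[0,0,0,0,0,0.863,0],[0,0,0,0,0,0.863,0],[0,0,0,0,0,0.863,0],[0,0,0,0,0,0.863,0],[0,0,0,0,0,0.863,0],[0,0,0,0,0,0.863,0]]'
cat >> h.py <<'E'
from scipy.spatial.transform import Rotation as R
def tool(s=None):
    s=s or status.sense(); q=s["ee_rot"]; return s,R.from_quat([q[1],q[2],q[3],q[0]])
def go(g):  # shift (full-scale units) that brings the grasp point to g
    s,r=tool(); return (r.inv().apply(np.array(g)-s["eef_pos"]-r.apply([0,0,155]))/100).round(3)
E
python3 - <<'E'
from h import *
s,r=tool(); i=camera_info("wrist"); p,d=capture("wrist"); np.save("w1.npy",d); cv2.imwrite("pics/w1.png",p[:,:,::-1])
print(s["time_s"],s["eef_pos"],r.as_matrix().round(3),s["joints"])
w=cloud("wrist",d,i); h=w[(w[...,2]>105)&(w[...,2]<150)]
print(len(h)); 
for y in range(-56,140,8):
    q=h[(h[:,1]>=y)&(h[:,1]<y+8)]
    if len(q):print(y,len(q),np.percentile(q,[2,98],axis=0)[:,0].round(1),np.median(q[:,2]).round(1),q[:,1].min())
print(go([448.5,-36.5,126]))
E
```

```text
time_s: 0.5
eef_pos: [208.1, 382.0, 404.7]
ee_rot: [0.0, 0.133, 0.991, -0.0]
force: [-0.9, 0.6, -0.4]
grip_width: 0.999
grip_force: 0.0
time_s: 0.9
eef_pos: [279.0, 259.8, 404.7]
ee_rot: [0.0, 0.133, 0.991, -0.0]
force: [-0.2, -0.2, -0.1]
grip_width: 1.003
grip_force: 0.0
time_s: 1.3
eef_pos: [349.8, 137.5, 404.6]
ee_rot: [0.0, 0.133, 0.991, -0.0]
force: [0.1, 1.2, 0.7]
grip_width: 1.002
grip_force: 0.0
time_s: 1.7
eef_pos: [420.5, 15.5, 404.3]
ee_rot: [-0.0, 0.132, 0.991, -0.0]
force: [0.1, -0.0, 0.4]
grip_width: 0.998
grip_force: 0.0
time_s: 2.2
eef_pos: [448.1, -34.3, 404.5]
ee_rot: [-0.0, 0.454, 0.891, 0.0]
force: [0.4, -0.5, -0.2]
grip_width: 1.004
grip_force: 0.0
time_s: 2.9
eef_pos: [448.0, -34.9, 404.6]
ee_rot: [-0.0, 0.722, 0.692, 0.0]
force: [-0.1, -0.1, -0.1]
grip_width: 1.002
grip_force: 0.0
2.9 [448.00899341 -34.9422279  404.59434596] [[ 0.043  0.999 -0.   ]
 [ 0.999 -0.043  0.   ]
 [ 0.    -0.    -1.   ]] [-3.39673195e-01  1.45290378e-01  1.71022116e+00  2.72523458e-04
  1.28648752e+00 -2.96886512e-01]
65201
-56 6 [576.7 579.5] 148.3 -55.97301340643635
-48 243 [438.6 45
[... 187 characters left out ...]
531.] 131.1 -15.9909556274497
-8 3404 [372.9 534.9] 131.1 -7.999079387253424
0 3749 [366.6 536.6] 131.1 0.0035542010057483253
8 3875 [365.2 537. ] 131.7 8.002116806122515
16 4039 [365.7 537.5] 132.0 16.000015717970584
24 4161 [365.8 537.9] 131.9 24.00044251455576
32 4288 [366.4 538.2] 132.0 32.000558073703466
40 4427 [366.9 538.7] 132.0 40.0014319700882
48 4576 [367.  538.9] 132.0 48.002225739315676
56 4724 [367.6 539.6] 132.0 56.00147259267397
64 4873 [368.1 540. ] 131.9 64.00004899558996
72 5031 [368.4 540.5] 131.9 72.00308706698321
80 5214 [369.  540.7] 131.9 80.00045560922513
88 5316 [369.2 540.8] 131.9 88.0006916924747
96 1767 [367.4 492.7] 131.8 96.00355142354238
[-0.013  0.006  1.236]
```

View pics/w1.png

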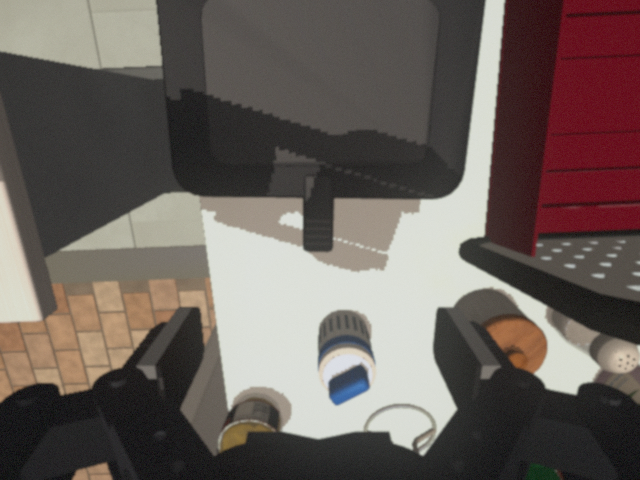

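The wrist view agrees: tab at x 438.6–458.4 mm with its tip at y = -46, near pixel (318,215). I'm descending and pinching it.

```bash
python3 -m crank '[[0,0,0.4,0,0,0,0.3],[0,0,0.8,0,0,0,0.5],[0,0,0.8,0,0,0,0.5],[0,0,0.8,0,0,0,0.5]]' 40
python3 -m crank '[[-0.01,0.006,0.2,0,0,0,0.5],[-0.01,0.006,0.44,0,0,0,0.5],[-0.01,0.006,0.44,0,0,0,0.5],[-0.01,0.006,0.44,0,0,0,1],[-0.01,0.006,0.44,0,0,0,1],[-0.01,0.006,0.44,0,0,0,1],[-0.01,0.006,0.44,0,0,0,1],[-0.01,0.006,0.44,0,0,0,1],[-0.01,0.006,0.44,0,0,0,1],[-0.01,0.006,0.44,0,0,0,1]]' 40
python3 - <<'E'
# arc in tool coords: tool x ~ +tank x, tool z down. hinge 154 ahead, ~1 mm below grasp
import numpy as np
a0=0.01
for a in np.arange(0,1.76,0.0873*1.0):
    print(round(float(np.degrees(a))), (1.54*(np.cos(a0)-np.cos(a+a0))).round(3), (-1.54*(np.sin(a+a0)-np.sin(a0))).round(3))
E
```

```text
time_s: 3.35
eef_pos: [448.3, -36.0, 325.6]
ee_rot: [-0.0, 0.723, 0.691, 0.0]
force: [0.3, 0.3, 1.3]
grip_width: 0.499
grip_force: 0.0
time_s: 4.35
eef_pos: [448.0, -37.2, 282.7]
ee_rot: [-0.0, 0.723, 0.691, -0.001]
force: [-11.6, -1.2, 11.3]
grip_width: 0.225
grip_force: 39.3
0 0.0 -0.0
5 0.007 -0.134
10 0.026 -0.267
15 0.056 -0.398
20 0.098 -0.526
25 0.151 -0.65
30 0.214 -0.768
35 0.288 -0.881
40 0.37 -0.987
45 0.462 -1.085
50 0.562 -1.174
55 0.67 -1.255
60 0.784 -1.326
65 0.904 -1.387
70 1.028 -1.437
75 1.157 -1.476
80 1.288 -1.504
85 1.422 -1.52
90 1.556 -1.525
95 1.69 -1.517
100 1.824 -1.498
```

```bash
python3 -m crank '[[0.007,0,-0.134,0,0,0,1],[0.026,0,-0.267,0,0,0,1],[0.056,0,-0.398,0,0,0,1],[0.098,0,-0.526,0,0,0,1],[0.151,0,-0.65,0,0,0,1],[0.214,0,-0.768,0,0,0,1],[0.288,0,-0.881,0,0,0,1],[0.37,0,-0.987,0,0,0,1],[0.37,0,-0.987,0,0,0,1]]'
python3 - <<'E'
from h import *
p,d=capture("side"); cv2.imwrite("pics/s1.png",p[:,:,::-1]); print(status.sense()["force"],status.sense()["eef_pos"])
E
```

```text
time_s: 5.25
eef_pos: [449.7, 0.8, 381.2]
ee_rot: [0.0, 0.723, 0.691, -0.0]
force: [-7.4, -0.3, -1.9]
grip_width: 0.223
grip_force: 40.3
[-7.122754   -0.33249633 -1.39088175] [449.68168807   0.46205949 380.78552573]
```

View pics/s1.png

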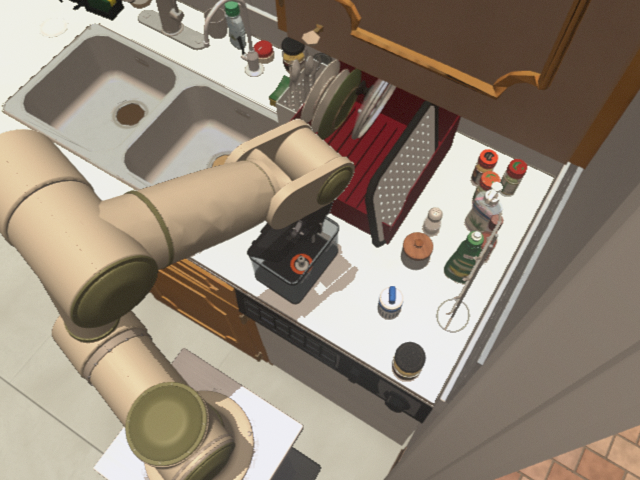

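The lid is rising with the tab still in the fingers. The stud and orange ring show at about (301,265). I'm continuing along the arc.

```bash
python3 -m crank '[[0.092,0,-0.098,0,0,0,1],[0.192,0,-0.187,0,0,0,1],[0.3,0,-0.268,0,0,0,1],[0.414,0,-0.339,0,0,0,1],[0.534,0,-0.4,0,0,0,1],[0.658,0,-0.45,0,0,0,1],[0.787,0,-0.489,0,0,0,1],[0.918,0,-0.517,0,0,0,1],[0.918,0,-0.517,0,0,0,1]]'
python3 -m crank '[[0.134,0,-0.016,0,0,0,1],[0.268,0,-0.021,0,0,0,1],[0.402,0,-0.013,0,0,0,1],[0.48,0,0,0,0,0,1],[0.536,0,0.006,0,0,0,1],[0.536,0,0.006,0,0,0,1]]'
```

```text
time_s: 6.2
eef_pos: [454.3, 92.8, 432.2]
ee_rot: [0.001, 0.723, 0.691, 0.0]
force: [-5.6, -2.1, 5.0]
grip_width: 0.22
grip_force: 41.4
time_s: 6.8
eef_pos: [457.1, 145.5, 431.3]
ee_rot: [0.001, 0.723, 0.691, 0.001]
force: [-3.5, -1.3, 6.6]
grip_width: 0.22
grip_force: 43.9
```

```bash
python3 -m crank '[[0,0,0,0,0,0,0.5],[0,0,0,0,0,0,0.5],[0,0,0,0,0,0,0.5],[0,0,-0.3,0,0,0,0.5],[0,0,-0.6,0,0,0,0.5],[0,0,-0.6,0,0,0,0.5]]'
python3 -m crank '[[-0.5,0,0,0,0,0,0.3],[-1,0,0,0,0,0,0.3],[-1,0,0,0,0,0,0.3],[-1,0,0,0,0,0,0.3]]'
python3 -m crank '[[-0.5,0,0,0,0,0,0.3],[-1,0,0,0,0,0,0.3],[-1,0,0,0,0,0,0.3],[-1,0,0,0,0,0,0.3]]'
python3 - <<'E'
from h import *
s,r=tool()
for n in("top","side"):
    p,d=capture(n); cv2.imwrite(f"pics/{n}2.png",p[:,:,::-1]); np.save(f"{n}2.npy",d)
i=camera_info("wrist"); p,d=capture("wrist"); cv2.imwrite("pics/w2.png",p[:,:,::-1]); np.save("w2.npy",d); np.save("w2T.npy",i["camera_from_world"])
w=cloud("wrist",d,i); hsv=cv2.cvtColor(p,cv2.COLOR_RGB2HSV)
print(s["time_s"],s["eef_pos"],s["joints"])
def rep(t,m):
    q=w[m]; q=q[~np.isnan(q).any(1)]; print(t,len(q),q.mean(0).round(1) if len(q) else "",[np.round(x,1) for x in box(q)] if len(q)>5 else "")
org=(hsv[...,0]>5)&(hsv[...,0]<18)&(hsv[...,1]>170)
rep("orange in tank",org&(w[...,2]<40)&(w[...,1]>0)&(abs(w[...,0]-450)<60))
rep("grip",(w[...,2]>90)&(w[...,2]<110)&(abs(w[...,0]-467)<40)&(abs(w[...,1]+185)<40))
rep("cart",(w[...,2]>20)&(w[...,2]<110)&(abs(w[...,0]-467)<45)&(abs(w[...,1]+185)<45))
rep("stud",(w[...,2]>38)&(w[...,2]<60)&(abs(w[...,0]-452)<15)&(abs(w[...,1]-41)<15))
lid=(w[...,2]>140)&(w[...,1]>90)&(w[...,1]<200)&(abs(w[...,0]-453)<85)
rep("lid",lid)
m=cv2.resize(np.hstack([p,cv2.imread("pics/top2.png")[:,:,::-1]]),(800,300)); cv2.imwrite("pics/m2.png",m[:,:,::-1])
E
```

```text
time_s: 7.4
eef_pos: [457.0, 145.0, 494.0]
ee_rot: [0.002, 0.723, 0.69, 0.003]
force: [-0.0, -0.4, 0.2]
grip_width: 0.497
grip_force: 0.0
time_s: 7.8
eef_pos: [452.4, 44.4, 490.0]
ee_rot: [-0.0, 0.724, 0.69, 0.0]
force: [-0.4, 0.7, -0.3]
grip_width: 0.702
grip_force: 0.0
time_s: 8.2
eef_pos: [447.9, -54.5, 490.1]
ee_rot: [-0.0, 0.724, 0.69, 0.0]
force: [0.5, -0.1, 0.5]
grip_width: 0.703
grip_force: 0.0
8.2 [447.87547865 -54.48624121 490.11559486] [-3.81878055e-01  9.60138179e-02  1.54340171e+00  5.58326071e-04
  1.50276061e+00 -3.34851738e-01]
orange in tank 1046 [452.3  41.5  18.9] [array([451.7,  40.6]), array([51.6, 51.9]), np.float64(88.7)]
grip 507 [ 468.4 -182.1   97.2] [array([ 468.8, -184.1]), array([35.8, 15.8]), np.float64(30.0)]
cart 2423 [ 467.7 -173.6   70.8] [array([ 468.9, -182.4]), array([49.6, 52.8]), np.float64(68.8)]
stud 327 [452.6  40.6  44.6] [array([452.5,  40.7]), array([18.9, 18.9]), np.float64(83.9)]
lid 0
```

View pics/m2.png

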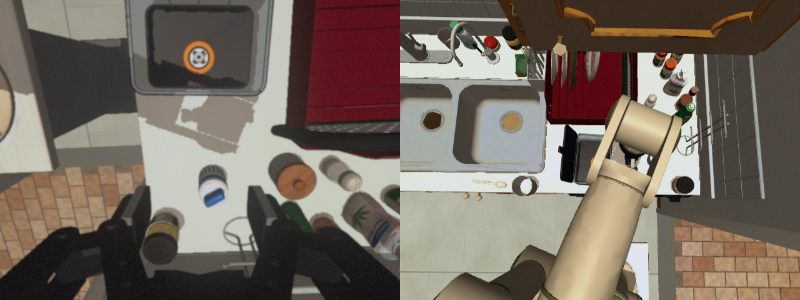

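The lid stands open, and the stud at (452.4, 41) agrees with the geometry. I'm going to the cartridge next, at (468.2, -184.8) with the grip's long axis at 28.5°.

```bash
python3 -m crank '[[-0.5,0,0,0,0,0.2,0.35],[-1,0,0,0,0,0.4,0.35],[-1,0,0,0,0,0.653,0.35],[-1,0,0,0,0,0.653,0.35],[-1,0,0,0,0,0.653,0.35],[-1,0,0,0,0,0.653,0.35]]' 100
python3 -m crank '[[0,0,0.3,0,0,0.2,0.35],[0,0,0.6,0,0,0.4,0.35],[0,0,0.9,0,0,0.653,0.35],[0,0,0.9,0,0,0.653,0.35],[0,0,0.9,0,0,0.653,0.35],[0,0,0.9,0,0,0.653,0.35],[0,0,0.9,0,0,0.653,0.35]]'
python3 - <<'E'
from h import *
s,r=tool(); i=camera_info("wrist"); p,d=capture("wrist"); w=cloud("wrist",d,i)
cv2.imwrite("pics/w3.png",p[:,:,::-1])
for a,b in((90,110),(66,82)):
    q=w[(w[...,2]>a)&(w[...,2]<b)&(abs(w[...,0]-467)<40)&(abs(w[...,1]+185)<40)]
    print(len(q),q.mean(0),box(q))
print(r.as_matrix().round(3),go([468.2,-184.8,95]))
for n in("top","side"):   # lid after opening
    w=cloud(n,np.load(n+"2.npy")); q=w[(w[...,2]>150)&(w[...,2]<275)&(abs(w[...,0]-456)<80)&(w[...,1]>90)&(w[...,1]<190)]
    if len(q)>20:print(n,len(q),np.polyfit(q[:,2],q[:,1],1),np.degrees(np.arctan(np.polyfit(q[:,2],q[:,1],1)[0])))
E
```

```text
time_s: 8.95
eef_pos: [443.3, -153.7, 490.5]
ee_rot: [0.0, 0.874, 0.486, 0.0]
force: [0.3, 0.9, 0.1]
grip_width: 0.648
grip_force: 0.0
time_s: 9.65
eef_pos: [443.1, -154.4, 401.1]
ee_rot: [0.001, 0.969, 0.248, 0.0]
force: [0.8, -0.7, 0.0]
grip_width: 0.652
grip_force: 0.0
1009 [ 469.09034794 -183.39170264   97.819313  ] ((468.44085693359375, -184.48764038085938), (35.32791519165039, 15.171648025512695), 29.021678924560547)
2410 [ 470.50911605 -181.35303673   74.2023049 ] ((468.25653076171875, -184.49801635742188), (51.339324951171875, 51.39701461791992), 45.828426361083984)
[[ 0.877  0.48   0.001]
 [ 0.48  -0.877 -0.001]
 [ 0.001  0.001 -1.   ]] [0.073 0.384 1.511]
top 1434 [ 0.18935359 92.28352947] 10.7222169705954
side 250 [ 0.2263445  88.44077278] 12.753684500932392
```

The lid rests on its stop at about 10–11°. The wrist view confirms the grip at (468.4, -184.5), 29°. I'm descending to grasp it.

```bash
python3 -m crank '[[0.073,0.384,0,0,0,0,0.5],[0.073,0.384,0.4,0,0,0,0.5],[0.073,0.384,0.8,0,0,0,0.5],[0.073,0.384,0.8,0,0,0,0.5],[0.073,0.384,0.8,0,0,0,0.5]]' 100
python3 - <<'E'
from h import *
print(go([468.4,-184.6,95]))
E
```

```text
time_s: 10.2
eef_pos: [468.0, -185.0, 321.7]
ee_rot: [0.0, 0.969, 0.247, 0.0]
force: [0.3, 0.5, 0.1]
grip_width: 0.5
grip_force: 0.0
[ 0.005 -0.003  0.717]
```

```bash
python3 -m crank '[[0.005,0,0.3,0,0,0,0.5],[0.005,0,0.6,0,0,0,0.5],[0.005,0,0.715,0,0,0,0.5],[0.005,0,0.715,0,0,0,0.5],[0.005,0,0.715,0,0,0,1],[0.005,0,0.715,0,0,0,1],[0.005,0,0.715,0,0,0,1],[0.005,0,0.715,0,0,0,1],[0.005,0,0.715,0,0,0,1],[0.005,0,0.715,0,0,0,1],[0.005,0,0.715,0,0,0,1]]' 100
python3 -m crank '[[0,0,-0.2,0,0,0,1],[0,0,-0.5,0,0,0,1],[0,0,-1,0,0,0,1],[0,0,-1,0,0,0,1],[0,0,-1,0,0,0,1]]'
python3 -m crank '[[0,0,-0.4,0,0,0,1],[0,0,-0.4,0,0,0,1],[0,0,-0.4,0,0,0,1]]'
python3 - <<'E'
from h import *
print(go([452.4,41,240]))
E
```

```text
time_s: 11.3
eef_pos: [468.6, -184.8, 250.8]
ee_rot: [0.001, 0.969, 0.247, 0.001]
force: [-0.7, 0.5, 6.4]
grip_width: 0.14
grip_force: 97.7
time_s: 11.8
eef_pos: [468.1, -184.5, 350.2]
ee_rot: [0.001, 0.969, 0.247, 0.001]
force: [0.6, 0.8, -1.7]
grip_width: 0.136
grip_force: 98.2
time_s: 12.1
eef_pos: [468.1, -184.6, 388.3]
ee_rot: [-0.0, 0.969, 0.247, -0.0]
force: [0.3, -0.0, -2.3]
grip_width: 0.135
grip_force: 98.3
[ 0.941 -2.055 -0.066]
```

```bash
python3 -m crank '[[0.15,-0.3,-0.06,0,0,0,1],[0.31,-0.68,-0.06,0,0,0,1],[0.31,-0.68,-0.06,0,0,0,1],[0.31,-0.68,-0.06,0,0,0,1]]'
python3 -m crank '[[0.15,-0.3,0,0,0,0,1],[0.31,-0.68,0,0,0,0,1],[0.31,-0.68,0,0,0,0,1],[0.31,-0.68,0,0,0,0,1]]'
python3 -m crank '[[0.15,-0.3,0,0,0,0,1],[0.31,-0.69,0,0,0,0,1],[0.31,-0.69,0,0,0,0,1],[0.31,-0.69,0,0,0,0,1],[0.31,-0.69,0,0,0,0,1]]'
python3 - <<'E'
from h import *
s,r=tool(); print(s["eef_pos"],go([452.4,41,240]))
for n in("side","wrist"):
    i=camera_info(n); p,d=capture(n); w=cloud(n,d,i); cv2.imwrite(f"pics/{n}4.png",p[:,:,::-1])
    q=w[(w[...,2]>140)&(w[...,2]<215)&(abs(w[...,0]-452)<40)&(abs(w[...,1]-41)<40)]
    print(n,len(q))
    if len(q)>200:
        for z in range(145,215,10):
            k=q[abs(q[:,2]-z)<5]
            if len(k)>20: # circle fit, r=26
                A=np.c_[2*k[:,:2],np.ones(len(k))]; c=np.linalg.lstsq(A,(k[:,:2]**2).sum(1),rcond=None)[0]
                print(z,len(k),c[:2].round(1),np.sqrt(c[2]+c[0]**2+c[1]**2).round(1))
p=cv2.imread("pics/side4.png"); cv2.imwrite("pics/side4c.png",cv2.resize(p[170:320,220:420],(800,600),interpolation=cv2.INTER_CUBIC))
E
```

```text
time_s: 12.5
eef_pos: [462.9, -109.6, 393.7]
ee_rot: [-0.001, 0.969, 0.247, -0.001]
force: [0.2, 0.9, -1.4]
grip_width: 0.138
grip_force: 98.4
time_s: 12.9
eef_pos: [457.8, -35.9, 394.3]
ee_rot: [-0.0, 0.969, 0.247, -0.001]
force: [-0.6, -0.7, -2.3]
grip_width: 0.14
grip_force: 98.6
time_s: 13.4
eef_pos: [452.3, 38.5, 394.7]
ee_rot: [0.0, 0.969, 0.246, -0.0]
force: [1.3, 0.5, -1.0]
grip_width: 0.137
grip_force: 98.7
[452.28269656  38.51848723 394.69744446] [ 0.014 -0.021 -0.003]
side 444
145 32 [451.3  36.6] 24.8
155 47 [451.6  36.8] 25.8
165 55 [451.8  36.9] 25.9
175 54 [451.6  36.7] 25.8
185 56 [450.9  36. ] 24.9
195 45 [451.9  36.4] 26.2
205 73 [451.6  36.4] 25.4
wrist 3719
145 147 [451.6  38.2] 25.8
155 278 [451.4  38. ] 26.2
165 388 [451.6  38.1] 26.2
175 456 [451.6  38. ] 26.2
185 568 [451.7  37.9] 26.0
195 417 [451.6  37.7] 26.6
205 969 [452.   37.9] 26.2
```

View pics/side4c.png

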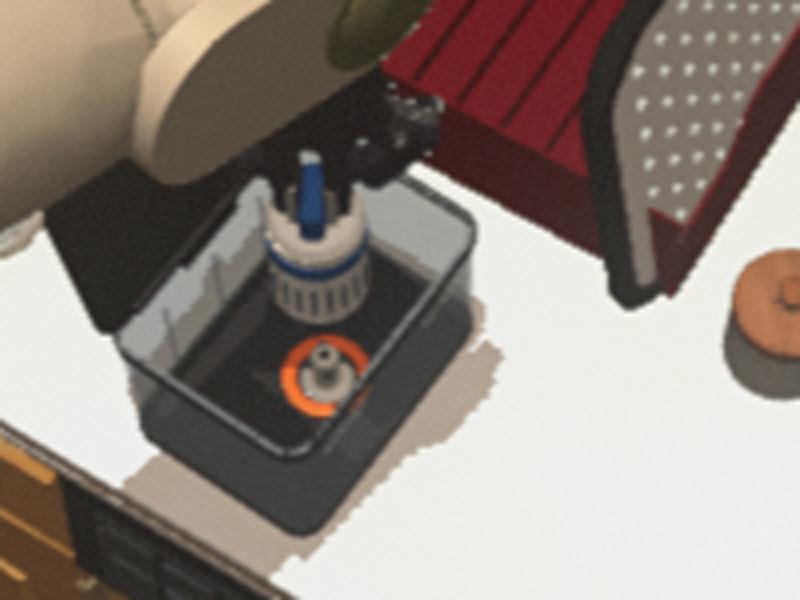

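The cartridge hangs upright over the tank, its bottom at about (318,310) in the crop and the stud at (325,358). Its measured axis needs about 2.8 mm more in +y, so I'm adjusting and lowering.

```bash
python3 -m crank '[[0.018,-0.026,0.2,0,0,0,1],[0.018,-0.026,0.5,0,0,0,1],[0.018,-0.026,0.8,0,0,0,1],[0.018,-0.026,1,0,0,0,1],[0.018,-0.026,1,0,0,0,1],[0.018,-0.026,1,0,0,0,1]]'
python3 -m crank '[[0,0,0.03,0,0,0,1],[0,0,0.06,0,0,0,1],[0,0,0.09,0,0,0,1],[0,0,0.11,0,0,0,1],[0,0,0.11,0,0,0,1]]'
```

```text
time_s: 14.1
eef_pos: [452.6, 42.4, 295.6]
ee_rot: [0.0, 0.969, 0.246, 0.0]
force: [0.2, -0.5, -1.0]
grip_width: 0.139
grip_force: 98.6
time_s: 14.6
eef_pos: [452.2, 43.0, 283.8]
ee_rot: [-0.0, 0.969, 0.247, -0.0]
force: [0.5, -0.2, -2.4]
grip_width: 0.139
grip_force: 98.6
```

```bash
python3 -m crank '[[-0.007,0.012,0,0,0,0,1],[-0.007,0.012,0.02,0,0,0,1],[-0.007,0.012,0.04,0,0,0,1],[-0.007,0.012,0.04,0,0,0,1]]'
python3 -m crank '[[0,0,0.01,0,0,0,1],[0,0,0.02,0,0,0,1],[0,0,0.02,0,0,0,1]]'
python3 -m crank '[[0,0,0.01,0,0,0,1],[0,0,0.02,0,0,0,1],[0,0,0.02,0,0,0,1]]'
```

```text
time_s: 15.0
eef_pos: [452.3, 41.5, 279.9]
ee_rot: [0.0, 0.969, 0.247, 0.0]
force: [-0.0, 0.0, -1.2]
grip_width: 0.137
grip_force: 98.7
time_s: 15.3
eef_pos: [452.5, 41.5, 278.7]
ee_rot: [0.001, 0.969, 0.247, 0.001]
force: [0.6, -2.2, 6.2]
grip_width: 0.137
grip_force: 100.0
time_s: 15.6
eef_pos: [452.8, 41.5, 277.4]
ee_rot: [0.001, 0.969, 0.247, 0.002]
force: [-0.6, -1.5, 11.7]
grip_width: 0.136
grip_force: 100.4
```

The lugs are met exactly at the predicted height, with little side force. I'm pressing on.

```bash
python3 -m crank '[[0,0,0.015,0,0,0,1],[0,0,0.03,0,0,0,1],[0,0,0.03,0,0,0,1]]'
python3 -m crank '[[0,0,0.015,0,0,0,1],[0,0,0.03,0,0,0,1],[0,0,0.03,0,0,0,1]]'
python3 -m crank '[[0,0,0.02,0,0,0,1],[0,0,0.04,0,0,0,1],[0,0,0.04,0,0,0,1]]'
```

```text
time_s: 15.9
eef_pos: [452.3, 41.6, 273.0]
ee_rot: [0.0, 0.969, 0.247, 0.0]
force: [1.7, -0.8, -4.4]
grip_width: 0.139
grip_force: 98.4
time_s: 16.2
eef_pos: [451.9, 41.7, 269.1]
ee_rot: [-0.0, 0.969, 0.247, -0.001]
force: [2.4, -0.7, -11.8]
grip_width: 0.139
grip_force: 97.5
time_s: 16.5
eef_pos: [452.1, 41.8, 266.3]
ee_rot: [-0.0, 0.969, 0.247, -0.0]
force: [-3.3, 1.4, 6.3]
grip_width: 0.14
grip_force: 100.0
```

Clicked: the force showed the draw-down. Now I'm squeezing the seal.

```bash
python3 -m crank '[[0,0,0.01,0,0,0,1],[0,0,0.02,0,0,0,1],[0,0,0.02,0,0,0,1]]' 110
python3 -m crank '[[0,0,0.01,0,0,0,1],[0,0,0.02,0,0,0,1],[0,0,0.02,0,0,0,1]]'
```

```text
time_s: 16.8
eef_pos: [452.1, 41.8, 264.8]
ee_rot: [-0.0, 0.969, 0.247, -0.0]
force: [-4.6, 1.8, 11.3]
grip_width: 0.135
grip_force: 109.1
time_s: 17.1
eef_pos: [452.3, 41.9, 264.6]
ee_rot: [0.0, 0.969, 0.247, 0.001]
force: [-10.9, 2.4, 32.1]
grip_width: 0.137
grip_force: 112.3
```

Full squeeze is reached at 32 N, so I'm easing off slightly for margin and holding to check stability.

```bash
python3 -m crank '[[0,0,-0.006,0,0,0,1],[0,0,-0.006,0,0,0,1],[0,0,-0.006,0,0,0,1],[0,0,-0.006,0,0,0,1],[0,0,-0.006,0,0,0,1],[0,0,-0.006,0,0,0,1],[0,0,-0.006,0,0,0,1],[0,0,-0.006,0,0,0,1]]'
python3 - <<'E'
from h import *
p,d=capture("side"); w=cloud("side",d); cv2.imwrite("pics/s5.png",cv2.resize(p[170:320,220:420],(800,600),interpolation=cv2.INTER_CUBIC)[:,:,::-1])
q=w[(w[...,2]>150)&(w[...,2]<275)&(abs(w[...,0]-456)<80)&(w[...,1]>100)&(w[...,1]<190)]
print(len(q),np.degrees(np.arctan(np.polyfit(q[:,2],q[:,1],1)[0])) if len(q)>20 else "",status.sense()["force"],status.sense()["eef_pos"])
E
```

```text
time_s: 17.9
eef_pos: [452.2, 41.8, 264.6]
ee_rot: [0.0, 0.969, 0.247, 0.0]
force: [-9.2, 2.9, 26.0]
grip_width: 0.135
grip_force: 111.2
86 10.862095395275182 [-9.93766927  2.21871947 24.90169672] [452.22977684  41.8490984  264.6491648 ]
```

View pics/s5.png

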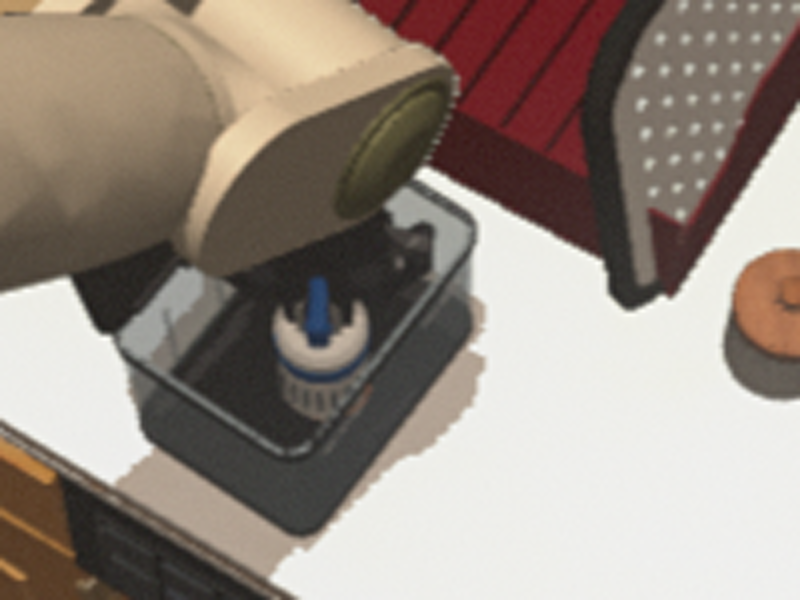

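The cartridge sits upright on the stud, its base at about (320,410). The lid is on its stop and the steady push is about 25 N. I'm handing it in.

```bash
python3 -c "
from rig import ticket; print(ticket.finish_job())"
```

```text
the job is handed in; nothing more can be done
None
```

The job is handed in at about 18 s: the lid is open on its stop, and the cartridge is clicked onto the stud with the gripper still holding it down at about 25 N, the seal at full squeeze going by height and force; the canister, jar and mug were not touched.

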